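Add a jar to the spice rack and close its sliding stop

TASK

One spice jar has been left out on the worktop. Draw back the sliding stop of the jar rack, set the jar down upright at the open end of the row (do not drop it in), then slide the stop up again until all four jars stand snug, with no more than a few millimetres of slack between the rack's fixed end and the stop. The jars are glass, so bring the stop up gently, and leave the other things on the worktop as they are.

Things in the scene. Friction and masses are not known exactly. Their poses are not given: they have to be found in the camera images.
- jar_rack: Jar rack of pale wood, fixed, 340 x 84 mm. Origin: centre of its underside; z up, y along the row. Fixed end cheek (89 mm tall) at +y, inner face y = +152 mm; low end block (46 mm tall) at -y, inner face y = -155 mm. Jars stand on the board, 14 mm above the origin, along x = 0. Two 6 mm steel rods run its whole length at x = +-32 mm, tops at 37 mm, so 58 mm is free between them.
- stop_grip (a point): Place to hold the sliding stop: its upright wooden grip, a blade 14 mm thick across the rack (rack x), 24 mm long along it (rack y), on the side away from the jars. The point is on the blade's axis, 14 mm below its top, 84 mm above the worktop, 52 mm behind the pad's face. The stop's plate (50 mm wide, top 85 mm above the worktop) is 27 mm in front of the blade.
- jar_stop: The sliding stop: an upright wooden plate with a rubber pad, and a grip behind. Origin: middle of the pad's jar-side face, level with the board's top; y as the rack's. It slides only along rack y: from +30 mm (against a row of three jars) down to -85 mm (fully drawn back). It drags with about 2 N and stays where left; 5 N at the pad is plenty for the glass jars.
- left_out_jar: The glass spice jar that was left out: screw cap, 46 mm in diameter, 109 mm tall, about 110 g, slightly bigger than the three in the row. It stands upright on the worktop to the right of the rack, among a salt shaker, a dropper bottle and a tin. Origin: centre of its foot, z up.
- row_jar_0: Glass spice jar with a screw cap, 41 mm in diameter, 105 mm tall, at the start one of the three standing in the rack's row. Origin: centre of its foot, z up.
- row_jar_1: Glass spice jar with a screw cap, 41 mm in diameter, 105 mm tall, at the start one of the three standing in the rack's row. Origin: centre of its foot, z up.
- row_jar_2: Glass spice jar with a screw cap, 41 mm in diameter, 105 mm tall, at the start one of the three standing in the rack's row. Origin: centre of its foot, z up.
- salt_shaker: Salt shaker with a domed top, 44 mm in diameter, 90 mm tall. Bystander, leave it alone. Origin: centre of its foot.
- vanilla_bottle: Small dropper bottle with a rubber bulb, 33 mm in diameter, 102 mm tall. Bystander, leave it alone. Origin: centre of its foot.
- sauce_tin: Food tin, 57 mm in diameter, 72 mm tall. Bystander, leave it alone. Origin: centre of its foot.
Not all that is in view belongs to the job. Leave any yellow look-alike of the row_jar_0 alone.

How it is judged:
On the way, in this order (a step that is already met when the one before it is completed fails the run):
1. the stop is drawn back far enough for one more jar (y of jar_stop in the frame of jar_rack below -0.013 m), for 0.1 s.
2. the left-out jar stands upright in the rack between the row and the stop (angle between left_out_jar's own z axis and vertical below 0.09 rad and z of left_out_jar in the frame of jar_rack between 0.01 and 0.018 m and x of left_out_jar in the frame of jar_rack between -0.015 and 0.015 m and y of left_out_jar in the frame of jar_rack below 0.14 m and y of left_out_jar in the frame of jar_stop above 0.015 m and linear speed of left_out_jar below 0.02 m/s), for 0.1 s.
At the end, for the whole second after the job is handed in: All four jars stand upright (within 5 degrees) and at rest on the rack's board between the rods, between fixed end and stop, and the stop is closed up to rack y = -23 mm or nearer the jars (four jars fill the row to -17 mm: at most 6 mm of slack in all) (all of step 2 and angle between each of row_jar_0, row_jar_1, row_jar_2's own z axis and vertical below 0.09 rad and z of row_jar_0 in the frame of jar_rack between 0.01 and 0.018 m and x of row_jar_0 in the frame of jar_rack between -0.015 and 0.015 m and y of each of row_jar_0, row_jar_1, row_jar_2 in the frame of jar_rack below 0.14 m and y of each of row_jar_0, row_jar_1, row_jar_2 in the frame of jar_stop above 0.015 m and linear speed of each of row_jar_0, row_jar_1, row_jar_2 below 0.02 m/s and z of row_jar_1 in the frame of jar_rack between 0.01 and 0.018 m and x of row_jar_1 in the frame of jar_rack between -0.015 and 0.015 m and z of row_jar_2 in the frame of jar_rack between 0.01 and 0.018 m and x of row_jar_2 in the frame of jar_rack between -0.015 and 0.015 m and y of jar_stop in the frame of jar_rack above -0.023 m and linear speed of jar_stop below 0.005 m/s); the robot touches nothing.
It fails at once if the stop presses on a jar with more than 15 N (contact force between jar_stop and row_jar_0 above 15 N or contact force between jar_stop and row_jar_1 above 15 N or contact force between jar_stop and row_jar_2 above 15 N or contact force between jar_stop and left_out_jar above 15 N).
It fails at once if the left-out jar is let go more than 15 mm above the rack's board (contact force between the fingers and left_out_jar below 0.05 N and z of left_out_jar in the frame of jar_rack above 0.029 m).
It fails at once if a jar of the row is lifted out of the rack or knocked over (angle between any of row_jar_0, row_jar_1, row_jar_2's own z axis and vertical above 0.5 rad or z of any of row_jar_0, row_jar_1, row_jar_2 in the frame of jar_rack above 0.04 m).
It fails at once if the salt shaker, dropper bottle or tin is moved more than 30 mm or knocked over (distance of any of salt_shaker, vanilla_bottle, sauce_tin from where it was at the start of the episode above 0.03 m or angle between any of salt_shaker, vanilla_bottle, sauce_tin's own z axis and vertical above 0.3 rad).
It also fails if it takes over 61 s, if anything falls off the work surface, if the arm or the gripper's body presses on something with over 40 N, if the wrist force passes 120 N, or if a joint passes its speed limit or range.

ROBOT

A 6-joint arm with a two-finger parallel gripper is mounted at the origin on a cart in front of the work surface, level with it; the furniture and walls round the work are solid. World frame = base frame: x ahead of the robot, y to its left, z up, the work surface at z = 0. Lengths are in m, angles in rad, forces in N, time in s.
With the tool pointing down it reaches from about 0.3 to 0.875 m from the base axis. Payload 6.4 kg.
Tool frame: the origin (TCP) lies midway between the tips of the shut fingers; the grasp point (between the pads) lies 19 mm behind it; z points along the fingers, y is the line along which they close (so a half turn about z gives the same grasp; the last joint's range is limited). The gripper opens to 85 mm and grips with 20 to 120 N. Pads are 22 mm wide; open, the fingers measure 114 mm over their backs; the gripper's body (76 mm by 85 mm) begins 54 mm behind the grasp point. The pads swing forward as they close: fully open they stand 13 mm farther back than shut.
Start: joints at [1.115, 0.181, 1.607, -0, 1.354, -0.206], TCP at [0.142, 0.557, 0.192] pointing down, gripper open.
Joint ranges: [-2.99, 2.99], [-0.89, 2.07], [0.3, 2.58], [-1.14, 4.28], [0, 2.63], [-3.12, 3.12]. Speed limits (rad/s): [2.57, 2.57, 3.01, 3.14, 3.14, 3.14].

INTERFACE

Orientations are given as a unit quaternion [w, x, y, z].
In Python, from bench import get_obs, camera, hand_in gives the robot as it stands.
- The arm moves only by the tool carry_out, never from a script. Its argument "plan" is a list that holds one entry, the list of rows, each a list of 7 numbers: the shift along the world's x, y, z in m, then the turn, a rotation vector about the world's x, y, z in rad, then the opening, from 0 (shut) to 1 (fully open). In form: [[[x, y, z, rx, ry, rz, hand], ...]]. A call has exactly 5 rows; each row is the pose to reach, as a shift and turn from the pose commanded when the call began; what a row does not reach only later rows make up. A row lasts 1/12 s, in which the tool goes at most 41.7 mm and 7.16 degrees, less where a joint would pass 70% of its speed; a pose out of reach is approached as far as the arm can. A call with a gripper value outside its range is refused whole. The fingers move at their own pace and stop on an object; the grip force is fixed at half the most. Time passes only in rows, so rows that repeat a pose let the fingers close, or fill a call up. It gives the time, the measured TCP pose, the force, the opening and the grip force at its end, in the units of the state.
- get_obs(): the state, without advancing time (a new reading comes with each control period).
- camera(name): name is "scene" or "top" or "wrist"; returns a dict with "pixels" (384x512x3 uint8, red, green, blue), "z_map" (384x512 float32, m along the optical axis (not along the pixel's ray), 0 where there is no reading), "camera_matrix" (3x3 intrinsics, pixels), "k1" (the pictures are not rectified: a ray, as slopes to the right and down, at radius r is drawn at 1 + k1 r^2 times it, then the intrinsics apply), "cam_to_world" (4x4, takes a point from camera to world coordinates). Camera axes: x right, y up, looking along -z (the intrinsics and any distortion apply to the point x, -y, -z); pixel columns grow to the right and rows downward; lengths in m; the calibration is good to about 2 mm. A picture is of the moment at which its call begins.
- hand_in(): hands the job in; it is judged then, once.
The state is a dict: "time_s": time; "q": joint angles; "dq": joint speeds; "joint_efforts": joint torques, N m; "eef_pos": TCP position; "eef_rot": TCP orientation; "wrist_force": force on the tool from outside, world axes, zero at the start; "torque": the same for the moment, N m; "opening": opening from 0.0 (shut) to 1.0 (fully open); "grasp_force": force on a finger pad.
Only numpy, scipy, OpenCV 4.12 (cv2) and the standard library are available. Lean on these libraries where they do the work, as an engineer would, in place of code of your own. Each camera call takes 0.05 s, during which the arm holds its last target. There are 200 camera calls.

## Working session

There is one attempt and no reset: what is moved stays moved. The work goes in short steps, Python scripts to look and compute and a tool call to move; the robot and the scene stay as the last step left them, time stands still between calls to the robot, and variables do not carry over. Pictures are saved under pics/ and viewed, at most 13 in all, crops included, and the job is handed in when it is done.

Besides the shell and the picture viewer there is one more tool, called after "Emit:" as name([rows], argument=value, ...), one row to a line, values as JSON. carry_out: Moves the arm, as the interface text tells. Its arguments: {"type":"object","properties":{"plan":{"type":"array","items":{"type":"array","items":{"type":"array","items":{"type":"number"}}}}},"required":["plan"]}

```bash
mkdir -p pics; cat > h.py <<'E'
import numpy as np, cv2
from bench import get_obs, camera, hand_in
def cloud(c):
    K=c["camera_matrix"];z=c["z_map"];h,w=z.shape
    v,u=np.mgrid[:h,:w]
    D=np.array([c["k1"],0,0,0,0],float)
    p=cv2.undistortPoints(np.stack([u.ravel(),v.ravel()],1).astype(np.float64)[:,None],K,D)[:,0]
    zz=z.ravel()
    P=np.stack([p[:,0]*zz,-p[:,1]*zz,-zz,np.ones_like(zz)],1)
    return (P@np.array(c["cam_to_world"]).T)[:,:3].reshape(h,w,3)
def save(c,n,crop=None,s=1):
    im=c["pixels"][:,:,::-1]
    if crop: im=im[crop[1]:crop[3],crop[0]:crop[2]]
    cv2.imwrite("pics/"+n,cv2.resize(im,None,fx=s,fy=s))
E
python3 - <<'E'
from h import *
ims=[]
for n in("top","scene"):
    c=camera(n);np.save(n+"_cl.npy",cloud(c));np.save(n+"_im.npy",c["pixels"]);save(c,n+".png",s=1.5)
    print(n,c["k1"],np.round(c["cam_to_world"],3).tolist(),c["camera_matrix"][0,0],(c["z_map"]==0).mean())
print(get_obs())
E
```

```text
top -0.09965636284766734 [[-0.003, 0.998, -0.06, 0.438], [-1.0, -0.002, 0.009, -0.025], [0.008, 0.06, 0.998, 1.201], [0.0, 0.0, 0.0, 1.0]] 348.0547090101716 0.004231770833333333
scene -0.11776695908044531 [[0.512, 0.396, -0.762, -0.416], [-0.859, 0.221, -0.462, -0.625], [-0.015, 0.891, 0.454, 0.657], [0.0, 0.0, 0.0, 1.0]] 499.8280783589199 0.00396728515625
{'time_s': 0.1, 'q': array([ 1.11473773e+00,  1.81453232e-01,  1.60793299e+00, -4.33777185e-06,
        1.35379885e+00, -2.06266393e-01]), 'dq': array([ 0.00099273, -0.00238963, -0.00444901, -0.0002087 ,  0.00045611,
       -0.00164   ]), 'joint_efforts': array([-1.03642047e-03, -4.45886815e+01, -3.52232659e+01, -3.14701583e-04,
        4.30177606e-03, -6.45938897e-06]), 'eef_pos': array([0.14185133, 0.55664106, 0.19116982]), 'eef_rot': array([-2.56879895e-04,  1.24571142e-01,  9.92210359e-01, -7.53638532e-04]), 'wrist_force': array([ 0.49315812,  0.41617359, -0.20531635]), 'torque': array([ 0.03968032, -0.03871203, -0.05342344]), 'grasp_force': 0.0, 'opening': 1.0019054271623558}
```

View pics/top.png

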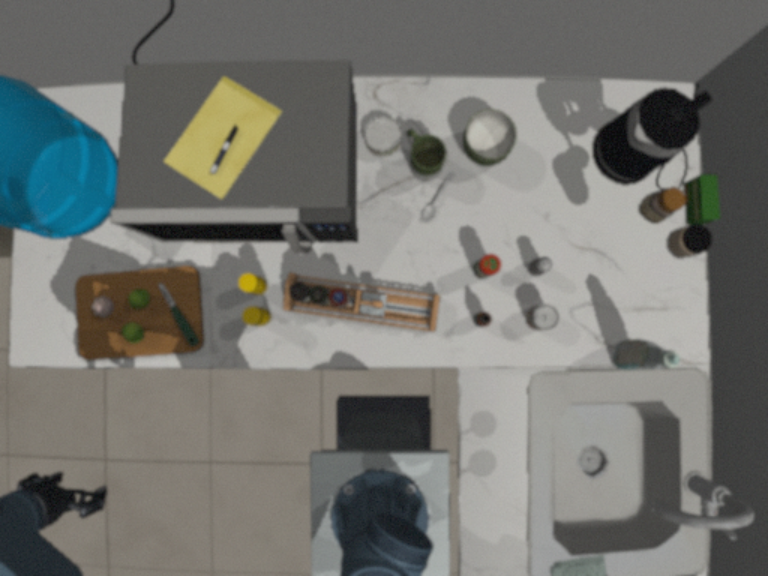

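View pics/scene.png

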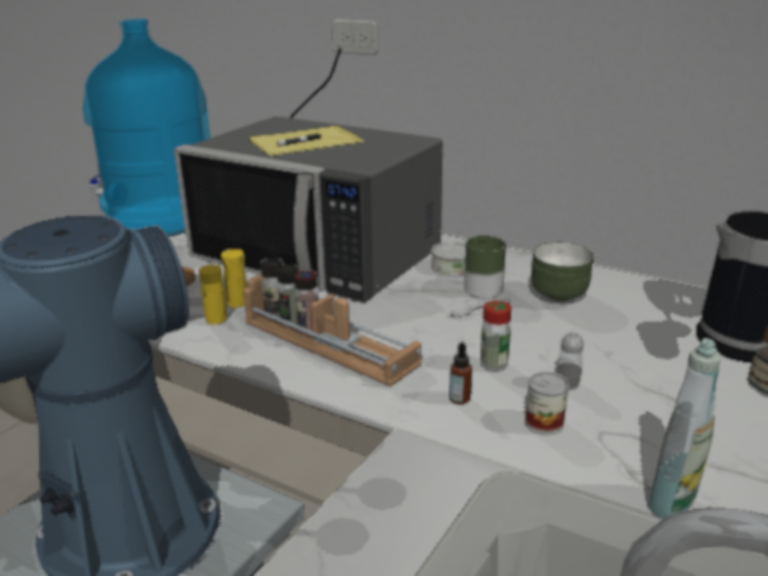

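The top view (1.5x pixels) shows the rack from (285,292) to (438,310), with the row at its left end and the stop at about (375,305). The red-capped jar is at (488,265), the dropper at (482,318), the shaker at (541,265) and the tin at (543,316). The scene view agrees, and the microwave stands just behind the rack.

```bash
python3 - <<'E'
from h import *
for n in("top","scene"):
    P=np.load(n+"_cl.npy");I=np.load(n+"_im.npy");hsv=cv2.cvtColor(I,cv2.COLOR_RGB2HSV)
    X,Y,Z=P[...,0],P[...,1],P[...,2]
    print(n,"table z",np.median(Z[(abs(X-.45)<.1)&(Y<-.1)&(Y>-.25)&(hsv[...,1]<40)]))
    H=hsv[...,0].astype(int);S=hsv[...,1];V=hsv[...,2]
    reg=(X>.3)&(X<.62)&(Y>-.15)&(Y<.3)
    wood=reg&(H>4)&(H<20)&(S>70)&(V>70)
    for nm,m in (("block~46",wood&(abs(Z-.046)<.008)),("top~89",wood&(Z>.076)&(Z<.105)),("all",wood&(Z<.06)&(Z>0))):
        k,l,st,c=cv2.connectedComponentsWithStats(m.astype(np.uint8))
        for i in range(1,k):
            if st[i,4]>=8:
                q=P[l==i];x=q.mean(0);r=cv2.minAreaRect((q[:,:2]*1000).astype(np.float32))
                print(nm,st[i].tolist(),np.round(x,4),"z95",round(np.percentile(q[:,2],95),4),np.round(r[0],1),np.round(r[1],1),round(r[2],1))
    tall=(X>.3)&(X<.62)&(Y>-.4)&(Y<.32)&(Z>.06)&(Z<.13)
    k,l,st,c=cv2.connectedComponentsWithStats(tall.astype(np.uint8))
    for i in range(1,k):
        if st[i,4]>=8:
            q=P[l==i];r=cv2.minEnclosingCircle((q[:,:2]*1000).astype(np.float32))
            print("tall",st[i].tolist(),np.round(q.mean(0),4),q[:,2].max().round(4),np.round(r[0],1),round(r[1],1),np.median(I[l==i],0))
E
```

```text
top table z 0.0008433253261219686
block~46 [286, 196, 7, 24, 86] [ 0.4696 -0.1241  0.0459] z95 0.0497 [ 469.5 -124.2] [11.9 77.6] 81.0
top~89 [189, 182, 7, 23, 78] [0.5152 0.1929 0.0867] z95 0.0922 [517.  193.1] [13.2 73.2] 83.9
top~89 [235, 193, 6, 16, 61] [0.4923 0.045  0.0844] z95 0.0884 [492.2  45.4] [12.5 48.7] 81.9
top~89 [248, 201, 7, 4, 25] [0.485  0.0013 0.0981] z95 0.101 [484.8   1.6] [19.2  9.6] 89.4
all [203, 188, 8, 2, 10] [0.5358 0.1571 0.0163] z95 0.0189 [536.5 155.6] [24.6  3.8] 89.5
all [215, 190, 12, 3, 16] [0.5284 0.1091 0.0139] z95 0.0159 [527.5 108.4] [38.2  6.1] 81.9
all [229, 192, 9, 6, 28] [0.5168 0.0632 0.0155] z95 0.0185 [517.6  67. ] [27.5 16.2] 71.5
all [256, 196, 37, 24, 387] [ 0.4748 -0.0821  0.022 ] z95 0.048 [476.7 -73.5] [114.9  77.9] 81.8
all [195, 200, 42, 9, 124] [0.4818 0.119  0.0174] z95 0.0414 [484.3 121.7] [136.4  15.4] 81.7
all [240, 200, 8, 4, 17] [0.49   0.0275 0.0569] z95 0.0598 [490.4  26.9] [23.7  7.6] 81.8
tall [203, 166, 4, 3, 10] [0.6008 0.1522 0.0859] 0.1274 [599.  155.1] 9.1 [72.5 72.  68.5]
tall [318, 169, 17, 16, 203] [ 0.5662 -0.2
[... 1629 characters left out ...]
[76.1 47.1] 62.2
tall [162, 160, 71, 55, 1489] [0.4997 0.1067 0.0904] 0.1286 [516.3  97.1] 116.0 [92. 84. 71.]
tall [148, 167, 16, 20, 273] [0.5221 0.2669 0.0861] 0.1061 [529.5 274.1] 23.9 [142. 123.  37.]
tall [132, 177, 17, 21, 292] [0.4512 0.2581 0.0863] 0.1057 [457.1 263.8] 22.9 [111.  98.  33.]
tall [321, 201, 20, 26, 464] [ 0.5552 -0.2445  0.0895] 0.1111 [ 565.5 -240.3] 25.0 [114.   82.   61.5]
tall [373, 222, 16, 17, 216] [ 0.5609 -0.3658  0.0769] 0.0909 [ 566.7 -363.3] 18.0 [133. 134. 132.]
tall [301, 227, 13, 21, 162] [ 0.4465 -0.2351  0.0767] 0.1018 [ 448.2 -234.6] 14.8 [49. 44. 41.]
tall [352, 247, 27, 21, 417] [ 0.4518 -0.3688  0.0677] 0.0729 [ 454.6 -366.9] 30.5 [139. 140. 137.]
```

```bash
python3 - <<'E'
from h import *
I=np.load("top_im.npy")[170:230,180:380];J=np.load("scene_im.npy")[150:270,150:390]
a=cv2.resize(I[:,:,::-1],(800,240),interpolation=cv2.INTER_CUBIC);b=cv2.resize(J[:,:,::-1],(700,350),interpolation=cv2.INTER_CUBIC)
o=np.zeros((600,800,3),np.uint8);o[:240]=a;o[245:595,:700]=b;cv2.imwrite("pics/crop.png",o)
E
```

```text
(no output)
```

View pics/crop.png

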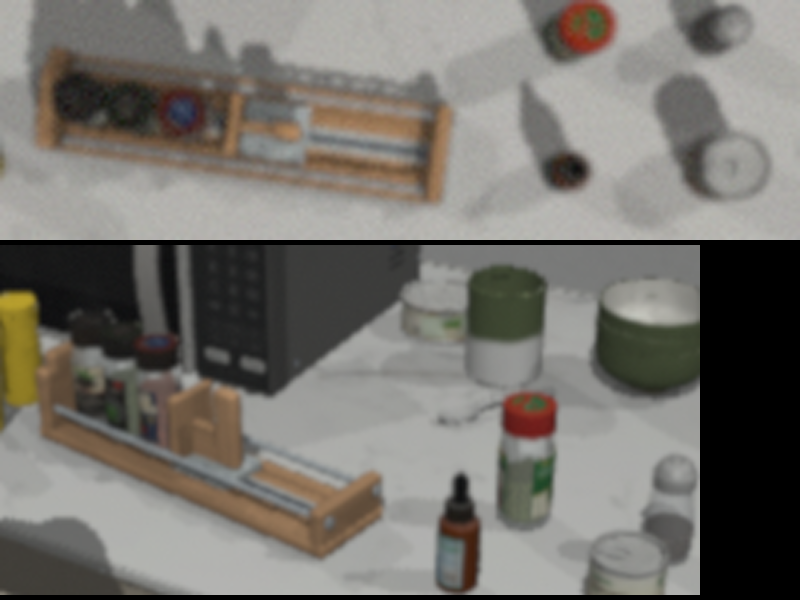

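The crop shows the row jars black, black and blue, with the stop plate at (232,120), its blade at (275,130) and some slack in front of the plate. The estimates in mm:
- **Rack:** centre about (491,35), yaw about -8.2°, so rack +y is about (0.143, 0.990).
- **Blade:** (485,1).
- **Left-out jar:** (566.5,-240).

The tool's y axis must turn by -1.464 rad to close across the rack, and it can then stay there throughout.

Emit:
carry_out([
  [[0.017, -0.028, 0, 0, 0, -0.073, 1], [0.034, -0.056, 0, 0, 0, -0.146, 1], [0.051, -0.084, 0, 0, 0, -0.22, 1], [0.068, -0.112, 0, 0, 0, -0.293, 1], [0.086, -0.139, 0, 0, 0, -0.366, 1]],
])

```text
time_s: 0.52
eef_pos: [0.2281, 0.4165, 0.1915]
eef_rot: [-0.0, 0.304, 0.953, -0.0]
wrist_force: [0.6, 0.2, -0.6]
opening: 1.002
grasp_force: 0.0
```

Emit:
carry_out([
  [[0.017, -0.028, 0, 0, 0, -0.073, 1], [0.034, -0.056, 0, 0, 0, -0.146, 1], [0.051, -0.084, 0, 0, 0, -0.22, 1], [0.068, -0.112, 0, 0, 0, -0.293, 1], [0.086, -0.139, 0, 0, 0, -0.366, 1]],
])

```text
time_s: 0.93
eef_pos: [0.3142, 0.2776, 0.1917]
eef_rot: [-0.0, 0.473, 0.881, -0.0]
wrist_force: [1.8, 0.7, 0.4]
opening: 1.002
grasp_force: 0.0
```

Emit:
carry_out([
  [[0.017, -0.028, 0, 0, 0, -0.073, 1], [0.034, -0.056, 0, 0, 0, -0.146, 1], [0.051, -0.084, 0, 0, 0, -0.22, 1], [0.068, -0.112, 0, 0, 0, -0.293, 1], [0.086, -0.139, 0, 0, 0, -0.366, 1]],
])

```text
time_s: 1.35
eef_pos: [0.4003, 0.1386, 0.1918]
eef_rot: [-0.0, 0.626, 0.78, -0.0]
wrist_force: [0.4, 0.3, -0.4]
opening: 1.001
grasp_force: 0.0
```

Emit:
carry_out([
  [[0.017, -0.028, 0, 0, 0, -0.073, 1], [0.034, -0.056, 0, 0, 0, -0.146, 1], [0.051, -0.084, 0, 0, 0, -0.22, 1], [0.068, -0.112, 0, 0, 0, -0.293, 1], [0.086, -0.139, 0, 0, 0, -0.366, 1]],
])

```text
time_s: 1.77
eef_pos: [0.4864, -0.0004, 0.1916]
eef_rot: [-0.0, 0.757, 0.653, -0.0]
wrist_force: [0.4, 1.1, 0.4]
opening: 0.996
grasp_force: 0.0
```

```bash
python3 - <<'E'
from h import *
c=camera("wrist");P=cloud(c);I=c["pixels"];save(c,"w1.png")
hsv=cv2.cvtColor(I,cv2.COLOR_RGB2HSV)
H=hsv[...,0].astype(int);S=hsv[...,1];Z=P[...,2]
wood=(H>4)&(H<20)&(S>60)
print(np.round(c["cam_to_world"],3).tolist())
for nm,m in(("98",wood&(Z>.09)&(Z<.108)),("85",wood&(Z>.078)&(Z<.09)),("46",wood&(Z>.038)&(Z<.052)),("all",(Z>.01)&(Z<.052)&wood)):
    k,l,st,_=cv2.connectedComponentsWithStats(m.astype(np.uint8))
    for i in range(1,k):
        if st[i,4]>60:
            q=P[l==i];r=cv2.minAreaRect((q[:,:2]*1000).astype(np.float32))
            print(nm,st[i].tolist(),"z",np.median(q[:,2]).round(4),np.round(r[0],1),np.round(r[1],1),round(r[2],1))
E
```

```text
[[0.989, 0.139, 0.044, 0.498], [-0.146, 0.941, 0.304, 0.078], [0.0, -0.307, 0.952, 0.373], [0.0, 0.0, 0.0, 1.0]]
98 [251, 157, 16, 26, 287] z 0.096 [486.9   2.9] [22.1 13.4] 82.0
85 [235, 110, 53, 15, 597] z 0.0837 [495.7  46.8] [12.1 45.8] 80.9
46 [226, 258, 69, 13, 789] z 0.0445 [ 470.2 -123. ] [14.5 78.8] 80.2
all [274, 21, 18, 53, 332] z 0.0134 [526.4 107.5] [51.3 15.6] 82.1
all [235, 30, 13, 34, 181] z 0.0132 [485.5 114.2] [32.5 13.1] 80.8
all [235, 75, 56, 41, 680] z 0.0133 [499.   62.8] [41.9 56.8] 80.8
all [264, 122, 27, 35, 226] z 0.0243 [508.6  15.6] [30.  33.6] 2.5
all [226, 125, 69, 146, 3951] z 0.0135 [483.7 -49.2] [164.2  78.8] 79.6
all [227, 210, 3, 42, 75] z 0.0344 [438.  -82.7] [59.6  4.6] 79.9
```

View pics/w1.png

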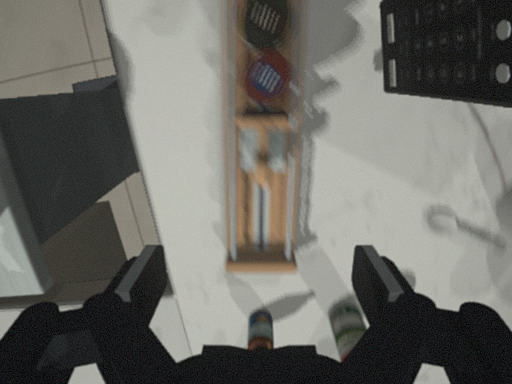

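The wrist view shows the blade at (264,170), directly below the tool, with the rack axis parallel to the image's vertical and no obstruction. The blade is at (487,2.5) mm and the yaw of -8.4° matches the tool. I'll go down and close.

Emit:
carry_out([
  [[0.001, 0.002, -0.03, 0, 0, 0, 1], [0.001, 0.002, -0.06, 0, 0, 0, 1], [0.001, 0.002, -0.09, 0, 0, 0, 1], [0.001, 0.002, -0.115, 0, 0, 0, 1], [0.001, 0.002, -0.126, 0, 0, 0, 1]],
])

```text
time_s: 2.23
eef_pos: [0.4841, 0.0039, 0.0623]
eef_rot: [-0.003, 0.756, 0.655, -0.002]
wrist_force: [-0.0, -0.2, -0.3]
opening: 1.001
grasp_force: 0.0
```

Emit:
carry_out([
  [[0, 0, 0, 0, 0, 0, 0.5], [0, 0, 0, 0, 0, 0, 0.3], [0, 0, 0, 0, 0, 0, 0.1], [0, 0, 0, 0, 0, 0, 0], [0, 0, 0, 0, 0, 0, 0]],
])

```text
time_s: 2.65
eef_pos: [0.4885, 0.0029, 0.0676]
eef_rot: [0.001, 0.756, 0.655, 0.001]
wrist_force: [0.7, -0.1, -0.2]
opening: 0.302
grasp_force: 0.0
```

Emit:
carry_out([
  [[0, 0, 0, 0, 0, 0, 0], [0, 0, 0, 0, 0, 0, 0], [0, 0, 0, 0, 0, 0, 0], [0, 0, 0, 0, 0, 0, 0], [0, 0, 0, 0, 0, 0, 0]],
])

```text
time_s: 3.07
eef_pos: [0.4871, 0.0032, 0.066]
eef_rot: [0.0, 0.756, 0.655, 0.0]
wrist_force: [0.3, -1.0, -0.8]
opening: 0.001
grasp_force: 0.0
```

```bash
python3 - <<'E'
from h import *
c=camera("wrist");s=camera("scene");t=camera("top")
o=np.zeros((600,800,3),np.uint8)
o[:300,:400]=cv2.resize(c["pixels"],(400,300))
o[:300,400:]=cv2.resize(s["pixels"][140:290,150:350],(400,300))
o[300:,:]=cv2.resize(t["pixels"][165:240,180:380],(800,300))
cv2.imwrite("pics/m.png",o[:,:,::-1])
for n,q in(("w",c),("s",s),("t",t)):
    P=cloud(q);hsv=cv2.cvtColor(q["pixels"],cv2.COLOR_RGB2HSV)
    Z=P[...,2];m=(hsv[...,0]>4)&(hsv[...,0]<20)&(hsv[...,1]>60)&(Z>.075)&(Z<.105)&(P[...,1]<.1)&(P[...,1]>-.1)&(P[...,0]>.4)
    k,l,st,_=cv2.connectedComponentsWithStats(m.astype(np.uint8))
    for i in range(1,k):
        if st[i,4]>15:
            x=P[l==i];r=cv2.minAreaRect((x[:,:2]*1000).astype(np.float32));print(n,st[i].tolist(),np.round(r[0],1),np.round(r[1],1),np.median(x[:,2]))
E
```

```text
w [211, 140, 96, 24, 1811] [493.4  45.9] [11.8 48.9] 0.08370103631984038
w [245, 206, 27, 26, 599] [488.2  11.1] [ 7.6 14. ] 0.09202430087118837
s [207, 197, 15, 10, 63] [488.8  50.7] [24.5 47.5] 0.0807237683778309
s [223, 199, 9, 11, 81] [482.1   0. ] [26.4 15.2] 0.08713221384813208
```

View pics/m.png

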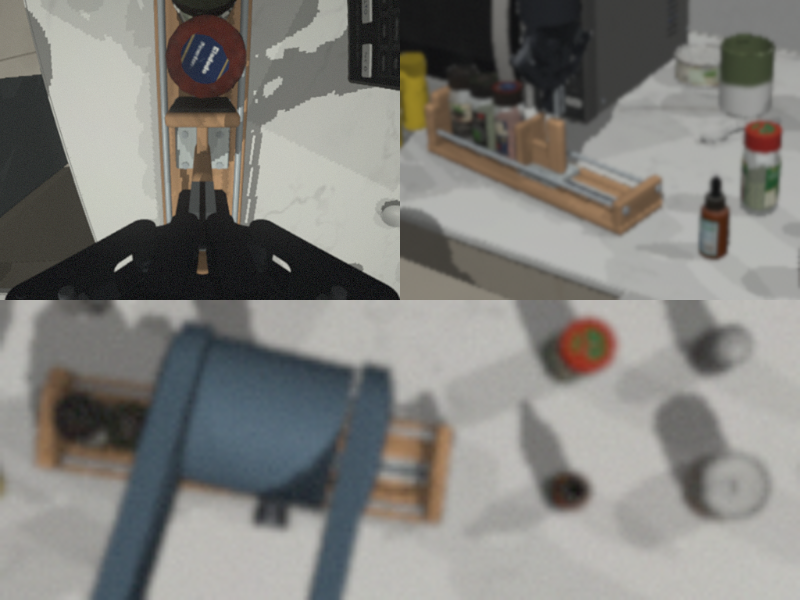

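The wrist view shows the fingers on both sides of the blade at (203,190), and the stop has not moved. I'll re-read the state.

Emit:
carry_out([
  [[0, 0, 0, 0, 0, 0, 0], [0, 0, 0, 0, 0, 0, 0], [0, 0, 0, 0, 0, 0, 0], [0, 0, 0, 0, 0, 0, 0], [0, 0, 0, 0, 0, 0, 0]],
])

```text
time_s: 3.63
eef_pos: [0.4871, 0.0032, 0.066]
eef_rot: [-0.0, 0.756, 0.655, 0.0]
wrist_force: [-0.2, 0.2, 0.4]
opening: 0.001
grasp_force: 0.0
```

```bash
python3 - <<'E'
from h import *
print(get_obs())
c=camera("wrist");save(c,"w2.png",(170,150,350,384),2.5)
E
```

```text
{'time_s': 3.6333, 'q': array([-2.37745976e-01,  1.44459410e-01,  1.92916701e+00,  1.65015599e-05,
        1.06798122e+00, -9.47459016e-02]), 'dq': array([-0.00071756,  0.00014073,  0.00146172,  0.00197188, -0.00284711,
        0.00095545]), 'joint_efforts': array([ 7.30682259e-04, -3.72129571e+01, -2.97580987e+01, -1.45090239e-04,
        8.54776772e-04,  8.84014355e-06]), 'eef_pos': array([0.48713851, 0.003167  , 0.06597737]), 'eef_rot': array([-1.03008012e-05,  7.55817794e-01,  6.54781996e-01,  1.53680432e-06]), 'wrist_force': array([-0.22748551,  0.24099836,  0.35207383]), 'torque': array([-0.04280714,  0.00419717, -0.05464157]), 'grasp_force': 0.0, 'opening': 0.0013641836374420815}
```

View pics/w2.png

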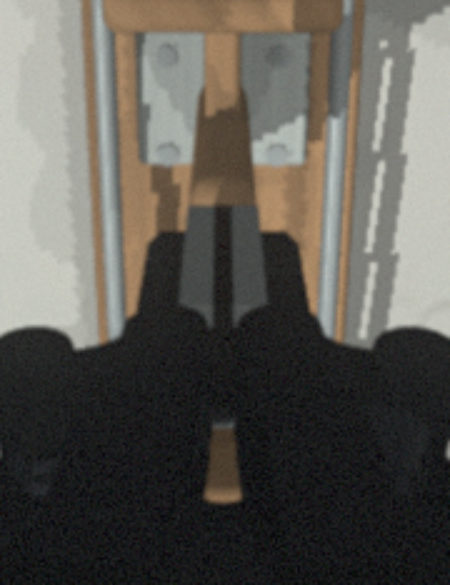

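```bash
python3 - <<'E'
from h import *
c=camera("wrist");P=cloud(c)
u=170+222/2.5
for v in range(152,384,8):
    vv=v; print(v,c["pixels"][vv,int(u)],np.round(P[vv,int(u)],4),np.round(P[vv,int(u)-10],4))
E
```

```text
152 [135 107  82] [0.4933 0.0471 0.0841] [0.4882 0.0479 0.0841]
160 [140 111  86] [0.4926 0.0428 0.0833] [0.4876 0.0437 0.0841]
168 [161 129  97] [0.491  0.0314 0.0557] [0.4827 0.0238 0.0232]
176 [161 129  96] [0.4903 0.0266 0.0567] [0.4819 0.0185 0.0249]
184 [153 124  93] [0.4895 0.0214 0.0559] [0.4809 0.012  0.0231]
192 [138 112  84] [0.4888 0.0161 0.0556] [0.48   0.0064 0.0243]
200 [80 64 49] [0.4886 0.0147 0.0659] [0.4818 0.0116 0.0551]
208 [84 74 56] [0.4886 0.0146 0.0783] [0.4824 0.0125 0.071 ]
216 [84 73 57] [0.4885 0.0144 0.0889] [0.483  0.0137 0.0856]
224 [99 81 63] [0.4883 0.0128 0.0955] [0.4832 0.0132 0.0947]
232 [62 56 43] [0.4886 0.0149 0.109 ] [0.484  0.0154 0.1087]
240 [39 36 35] [0.4887 0.0154 0.118 ] [0.4843 0.0156 0.117 ]
248 [29 32 30] [0.4887 0.0154 0.1252] [0.4845 0.0157 0.1246]
256 [28 25 21] [0.4887 0.0153 0.1315] [0.4847 0.0157 0.1312]
264 [31 32 30] [0.4887 0.0149 0.137 ] [0.4847 0.0148 0.1358]
272 [36 34 35] [0.4887 0.0148 0.1423] [0.4848 0.0145 0.141 ]
280 [25 21 26] [0.4881 0.0109 0.1417] [0.4852 0.0156 0.1479]
288 [21 21 26] [0.4877 0.008  0.1426] [0.4854 0.0159 0.1531]
296 [29 31 35] [0.4871 0.0038 0.1418] [0.4985 0.0817 0.247 ]
304 [21 20 18] [ 4.865e-01 -1.000e-04  1.415e-01] [0.4858 0.0165 0.1624]
312 [20 24 27] [ 0.4861 -0.0031  0.1426] [0.4854 0.0142 0.1634]
320 [76 79 75] [ 0.4695 -0.1166  0.0135] [0.4834 0.0029 0.1536]
328 [70 56 38] [ 0.4694 -0.1177  0.0223] [ 0.4828 -0.0006  0.1536]
336 [77 61 46] [ 0.4694 -0.1177  0.0318] [ 0.4826 -0.0027  0.1553]
344 [87 73 55] [ 0.4695 -0.1173  0.0411] [ 0.4827 -0.0028  0.1591]
352 [34 26 29] [0.4886 0.0142 0.18  ] [0.4859 0.0143 0.1797]
360 [26 23 28] [0.4887 0.0148 0.1833] [0.4864 0.0162 0.1843]
368 [32 33 32] [0.4886 0.0141 0.1852] [0.4864 0.016  0.1866]
376 [23 18 24] [0.4887 0.0146 0.188 ] [0.4863 0.0151 0.1882]
```

```bash
python3 - <<'E'
from h import *
c=camera("scene");P=cloud(c);I=c["pixels"]
X,Y,Z=P[...,0],P[...,1],P[...,2]
m=(abs(X-.487)<.06)&(abs(Y-.003)<.035)&(Z>.06)&(Z<.3)&(I.max(2)<75)
for z in np.arange(.06,.24,.01):
    q=P[m&(Z>=z)&(Z<z+.01)]
    if len(q)>2: print(round(z,3),len(q),np.round(np.percentile(q[:,:2],[5,50,95],axis=0),3).tolist())
save(c,"s2.png",(195,110,275,240),4.5)
E
```

```text
0.1 3 [[0.483, -0.01], [0.485, -0.009], [0.485, -0.008]]
0.11 22 [[0.471, -0.007], [0.474, 0.001], [0.485, 0.012]]
0.12 24 [[0.47, -0.008], [0.473, 0.0], [0.488, 0.01]]
0.13 28 [[0.469, -0.008], [0.474, -0.001], [0.492, 0.009]]
0.14 36 [[0.458, -0.012], [0.477, -0.007], [0.508, -0.0]]
0.15 95 [[0.45, -0.013], [0.479, -0.006], [0.512, 0.014]]
0.16 100 [[0.442, -0.015], [0.471, -0.006], [0.518, 0.017]]
0.17 122 [[0.434, -0.016], [0.475, -0.009], [0.528, 0.016]]
0.18 136 [[0.43, -0.016], [0.472, -0.008], [0.533, 0.008]]
0.19 132 [[0.43, -0.018], [0.468, -0.008], [0.536, 0.012]]
0.2 128 [[0.441, -0.018], [0.467, -0.008], [0.514, 0.011]]
0.21 110 [[0.444, -0.013], [0.469, -0.006], [0.516, 0.015]]
0.22 52 [[0.445, -0.007], [0.45, 0.0], [0.469, 0.014]]
0.23 94 [[0.446, -0.031], [0.453, -0.011], [0.477, 0.02]]
```

View pics/s2.png

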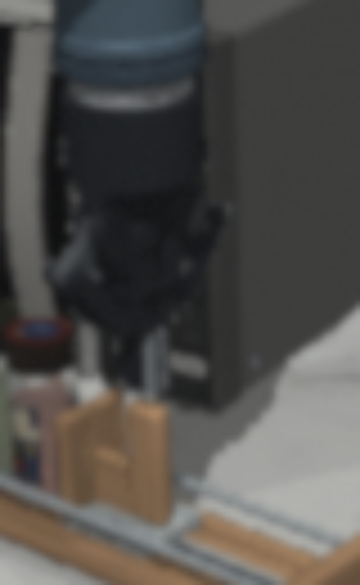

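The scene view shows the shut fingers just above the blade's top, near (140,390) in the crop. The tips are really at z≈0.10, while the reported z is 0.066, so the tool sits about 35 mm higher than reported. x and y agree. I'll open, go down 34 mm more and close again.

Emit:
carry_out([
  [[0, 0, 0, 0, 0, 0, 1], [0, 0, 0, 0, 0, 0, 1], [0, 0, 0, 0, 0, 0, 1], [0, 0, 0, 0, 0, 0, 1], [0, 0, 0, 0, 0, 0, 1]],
])

```text
time_s: 4.2
eef_pos: [0.4871, 0.0032, 0.066]
eef_rot: [-0.0, 0.756, 0.655, -0.0]
wrist_force: [-0.4, 0.1, -0.6]
opening: 0.706
grasp_force: 0.0
```

Emit:
carry_out([
  [[0, 0, 0, 0, 0, 0, 1], [0, 0, 0, 0, 0, 0, 1], [0, 0, -0.01, 0, 0, 0, 1], [0, 0, -0.02, 0, 0, 0, 1], [0, 0, -0.02, 0, 0, 0, 1]],
])

```text
time_s: 4.62
eef_pos: [0.4851, 0.0036, 0.0434]
eef_rot: [-0.002, 0.756, 0.655, -0.001]
wrist_force: [-1.5, 0.3, -0.0]
opening: 0.999
grasp_force: 0.0
```

Emit:
carry_out([
  [[0, 0, -0.005, 0, 0, 0, 1], [0, 0, -0.01, 0, 0, 0, 1], [0, 0, -0.014, 0, 0, 0, 1], [0, 0, -0.014, 0, 0, 0, 1], [0, 0, -0.014, 0, 0, 0, 1]],
])

```text
time_s: 5.03
eef_pos: [0.4869, 0.0032, 0.0317]
eef_rot: [-0.0, 0.756, 0.655, -0.0]
wrist_force: [-0.4, 0.6, 0.0]
opening: 1.001
grasp_force: 0.0
```

Emit:
carry_out([
  [[0, 0, 0, 0, 0, 0, 0.5], [0, 0, 0, 0, 0, 0, 0.3], [0, 0, 0, 0, 0, 0, 0], [0, 0, 0, 0, 0, 0, 0], [0, 0, 0, 0, 0, 0, 0]],
])

```text
time_s: 5.45
eef_pos: [0.4873, 0.0031, 0.0322]
eef_rot: [0.0, 0.756, 0.655, 0.0]
wrist_force: [-0.1, -0.0, -0.5]
opening: 0.3
grasp_force: 0.0
```

Emit:
carry_out([
  [[0, 0, 0, 0, 0, 0, 0], [0, 0, 0, 0, 0, 0, 0], [0, 0, 0, 0, 0, 0, 0], [0, 0, 0, 0, 0, 0, 0], [0, 0, 0, 0, 0, 0, 0]],
])

```text
time_s: 5.87
eef_pos: [0.4871, 0.0032, 0.0323]
eef_rot: [-0.0, 0.756, 0.655, -0.0]
wrist_force: [-3.6, 0.2, 5.3]
opening: 0.157
grasp_force: 58.8
```

Gripped: opening 0.157 matches 14 mm, with 59 N on the pads. Now I'll draw the stop back about 80 mm along (-0.147, -0.989).

Emit:
carry_out([
  [[-0.0012, -0.008, 0, 0, 0, 0, 0], [-0.0024, -0.016, 0, 0, 0, 0, 0], [-0.0036, -0.024, 0, 0, 0, 0, 0], [-0.0048, -0.032, 0, 0, 0, 0, 0], [-0.006, -0.04, 0, 0, 0, 0, 0]],
])

```text
time_s: 6.28
eef_pos: [0.4811, -0.0371, 0.0322]
eef_rot: [-0.0, 0.756, 0.655, 0.0]
wrist_force: [-2.0, 2.4, 5.2]
opening: 0.153
grasp_force: 58.9
```

Emit:
carry_out([
  [[-0.0012, -0.008, 0, 0, 0, 0, 0], [-0.0024, -0.016, 0, 0, 0, 0, 0], [-0.0036, -0.024, 0, 0, 0, 0, 0], [-0.0048, -0.032, 0, 0, 0, 0, 0], [-0.006, -0.04, 0, 0, 0, 0, 0]],
])

```text
time_s: 6.7
eef_pos: [0.4751, -0.0772, 0.0322]
eef_rot: [-0.0, 0.756, 0.655, 0.0]
wrist_force: [-1.6, 2.2, 6.1]
opening: 0.154
grasp_force: 58.9
```

Emit:
carry_out([
  [[0, 0, 0, 0, 0, 0, 0], [0, 0, 0, 0, 0, 0, 0.3], [0, 0, 0, 0, 0, 0, 0.8], [0, 0, 0, 0, 0, 0, 1], [0, 0, 0, 0, 0, 0, 1]],
])

```text
time_s: 7.12
eef_pos: [0.4751, -0.0767, 0.0318]
eef_rot: [-0.0, 0.756, 0.655, -0.0]
wrist_force: [0.2, 0.3, -0.2]
opening: 0.712
grasp_force: 0.0
```

Emit:
carry_out([
  [[0, 0, 0.0, 0, 0, 0, 1], [0, 0, 0.02, 0, 0, 0, 1], [0, 0, 0.05, 0, 0, 0, 1], [0, 0, 0.085, 0, 0, 0, 1], [0, 0, 0.12, 0, 0, 0, 1]],
])

```text
time_s: 7.53
eef_pos: [0.4744, -0.0763, 0.1528]
eef_rot: [-0.001, 0.756, 0.655, -0.0]
wrist_force: [-0.1, -0.9, 0.3]
opening: 0.998
grasp_force: 0.0
```

Emit:
carry_out([
  [[0.018, -0.033, 0.005, 0, 0, 0, 1], [0.037, -0.066, 0.01, 0, 0, 0, 1], [0.056, -0.1, 0.015, 0, 0, 0, 1], [0.074, -0.132, 0.02, 0, 0, 0, 1], [0.092, -0.163, 0.02, 0, 0, 0, 1]],
])

```text
time_s: 7.95
eef_pos: [0.5685, -0.2418, 0.1733]
eef_rot: [0.001, 0.756, 0.655, 0.0]
wrist_force: [0.4, 0.8, 0.5]
opening: 1.0
grasp_force: 0.0
```

```bash
python3 - <<'E'
from h import *
print(get_obs()["eef_pos"])
for n in("wrist","top"):
    c=camera(n);P=cloud(c);I=c["pixels"];hsv=cv2.cvtColor(I,cv2.COLOR_RGB2HSV)
    X,Y,Z=P[...,0],P[...,1],P[...,2]
    if n=="wrist":
        red=((hsv[...,0]<8)|(hsv[...,0]>172))&(hsv[...,1]>110)&(hsv[...,2]>60)&(Z>.07)&(Z<.13)
        k,l,st,_=cv2.connectedComponentsWithStats(red.astype(np.uint8));i=1+st[1:,4].argmax()
        q=P[l==i];t=q[q[:,2]>.102]
        print("jar",st[i].tolist(),np.round(cv2.minEnclosingCircle((q[:,:2]*1000).astype(np.float32)),1) if 0 else cv2.minEnclosingCircle((q[:,:2]*1000).astype(np.float32)),np.percentile(q[:,2],[5,50,95]),cv2.minEnclosingCircle((t[:,:2]*1000).astype(np.float32)) if len(t)>5 else None)
        for dz in(.02,.05,.08): 
            m=(np.hypot(X-.567,Y+.24)<.035)&(abs(Z-dz)<.01); print(dz,m.sum(),np.round(np.percentile(P[m][:,:2],[2,98],axis=0),4).tolist() if m.sum()>5 else '')
    wood=(hsv[...,0]>4)&(hsv[...,0]<20)&(hsv[...,1]>60)&(X>.3)&(X<.6)
    for a,b in((.078,.092),(.092,.106),(.04,.052)):
        k,l,st,_=cv2.connectedComponentsWithStats((wood&(Z>a)&(Z<b)).astype(np.uint8))
        for i in range(1,k):
            if st[i,4]>20:
                q=P[l==i];r=cv2.minAreaRect((q[:,:2]*1000).astype(np.float32));print(n,a,st[i].tolist(),np.round(r[0],1),np.round(r[1],1),round(r[2],1))
    im=cv2.resize(I,(400,300)) if n=="wrist" else cv2.resize(I[165:240,180:380],(400,150)); 
    cv2.imwrite("pics/j_%s.png"%n,im[:,:,::-1])
E
```

```text
[ 0.56851822 -0.24176837  0.17325117]
jar [238, 154, 48, 52, 902] ((569.6693115234375, -238.9149169921875), 21.893232345581055) [0.10664861 0.10804676 0.10921538] ((569.6648559570312, -238.9130401611328), 21.892803192138672)
0.02 105 [[0.5499, -0.2307], [0.5901, -0.2152]]
0.05 152 [[0.5504, -0.2299], [0.5898, -0.2152]]
0.08 207 [[0.5509, -0.2316], [0.5903, -0.2159]]
wrist 0.078 [102, 0, 19, 11, 109] [476.6 -89.9] [12.   4.5] 25.1
wrist 0.092 [100, 0, 13, 7, 65] [476.6 -89.7] [3.8 9.4] 85.9
wrist 0.092 [259, 150, 22, 11, 48] [ 581.4 -221.5] [ 2.7 19.4] 55.2
wrist 0.04 [124, 0, 14, 19, 106] [479.  -86.5] [16.6  6.2] 49.0
wrist 0.04 [94, 47, 84, 18, 1115] [ 471.7 -124.1] [14.  77.9] 81.9
top 0.078 [189, 185, 7, 19, 72] [513.4 193.8] [15.2 59. ] 82.9
top 0.078 [260, 197, 6, 15, 53] [480.7 -35.9] [11.8 46.7] 79.5
top 0.092 [274, 204, 7, 5, 26] [473.5 -81. ] [20.2 11.9] 72.9
top 0.04 [286, 196, 7, 25, 91] [ 468.3 -124.6] [12.1 80.8] 81.6
```

View pics/j_wrist.png

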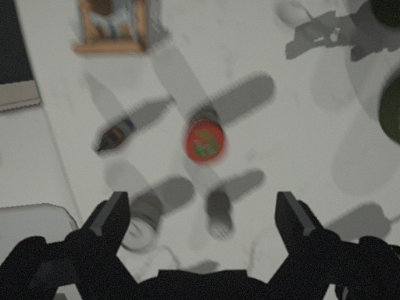

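The wrist view shows the red cap at (205,142), clear of the others. The jar is at (569.6,-239) mm, and the stop has moved back about 81 mm. I'll go down around the jar with the tips at a real z≈0.05.

Emit:
carry_out([
  [[0.0025, 0.0015, -0.02, 0, 0, 0, 1], [0.0025, 0.0015, -0.05, 0, 0, 0, 1], [0.0025, 0.0015, -0.08, 0, 0, 0, 1], [0.0025, 0.0015, -0.1, 0, 0, 0, 1], [0.0025, 0.0015, -0.11, 0, 0, 0, 1]],
])

```text
time_s: 8.47
eef_pos: [0.5673, -0.2362, 0.0582]
eef_rot: [-0.003, 0.756, 0.655, -0.001]
wrist_force: [-0.8, -0.2, -0.3]
opening: 1.001
grasp_force: 0.0
```

Emit:
carry_out([
  [[0, 0, -0.015, 0, 0, 0, 1], [0, 0, -0.03, 0, 0, 0, 1], [0, 0, -0.042, 0, 0, 0, 1], [0, 0, -0.046, 0, 0, 0, 1], [0, 0, -0.046, 0, 0, 0, 1]],
])

```text
time_s: 8.88
eef_pos: [0.569, -0.2377, 0.0151]
eef_rot: [-0.001, 0.756, 0.655, -0.0]
wrist_force: [-0.3, 0.1, 0.7]
opening: 0.998
grasp_force: 0.0
```

Emit:
carry_out([
  [[0, 0, 0, 0, 0, 0, 0.7], [0, 0, 0, 0, 0, 0, 0.6], [0, 0, 0, 0, 0, 0, 0.5], [0, 0, 0, 0, 0, 0, 0.3], [0, 0, 0, 0, 0, 0, 0.2]],
])

```text
time_s: 9.3
eef_pos: [0.5701, -0.2388, 0.0175]
eef_rot: [0.001, 0.756, 0.655, 0.0]
wrist_force: [-2.0, 1.6, 4.7]
opening: 0.518
grasp_force: 60.4
```

Emit:
carry_out([
  [[0, 0, 0, 0, 0, 0, 0], [0, 0, 0, 0, 0, 0, 0], [0, 0, 0, 0, 0, 0, 0], [0, 0, 0, 0, 0, 0, 0], [0, 0, 0, 0, 0, 0, 0]],
])

```text
time_s: 9.72
eef_pos: [0.5701, -0.2388, 0.0174]
eef_rot: [0.001, 0.756, 0.655, 0.0]
wrist_force: [-2.1, 0.7, 5.5]
opening: 0.516
grasp_force: 60.4
```

Gripped at 44 mm width and 60 N. I'll lift 130 mm, carry by (-0.0795, +0.2655) to rack y≈-9 mm, and check there.

Emit:
carry_out([
  [[0, 0, 0.01, 0, 0, 0, 0], [0, 0, 0.03, 0, 0, 0, 0], [0, 0, 0.06, 0, 0, 0, 0], [0, 0, 0.09, 0, 0, 0, 0], [0, 0, 0.12, 0, 0, 0, 0]],
])

```text
time_s: 10.13
eef_pos: [0.5694, -0.2381, 0.1379]
eef_rot: [-0.0, 0.756, 0.655, 0.0]
wrist_force: [0.5, -0.5, -0.3]
opening: 0.512
grasp_force: 61.0
```

Emit:
carry_out([
  [[-0.004, 0.0135, 0.01, 0, 0, 0, 0], [-0.012, 0.04, 0.01, 0, 0, 0, 0], [-0.021, 0.07, 0.01, 0, 0, 0, 0], [-0.03, 0.1, 0.01, 0, 0, 0, 0], [-0.039, 0.13, 0.01, 0, 0, 0, 0]],
])

```text
time_s: 10.55
eef_pos: [0.5302, -0.1073, 0.1469]
eef_rot: [0.0, 0.756, 0.655, 0.0]
wrist_force: [0.8, 0.7, -0.6]
opening: 0.518
grasp_force: 61.0
```

Emit:
carry_out([
  [[-0.0085, 0.0285, 0, 0, 0, 0, 0], [-0.0175, 0.0585, 0, 0, 0, 0, 0], [-0.0265, 0.0885, 0, 0, 0, 0, 0], [-0.0355, 0.1185, 0, 0, 0, 0, 0], [-0.0405, 0.1355, 0, 0, 0, 0, 0]],
])

```text
time_s: 10.97
eef_pos: [0.4889, 0.0299, 0.1467]
eef_rot: [-0.0, 0.755, 0.655, 0.0]
wrist_force: [0.2, 0.4, -0.4]
opening: 0.516
grasp_force: 61.0
```

```bash
python3 - <<'E'
from h import *
o=get_obs();print(o["eef_pos"],o["opening"],o["grasp_force"])
c=camera("scene");P=cloud(c);I=c["pixels"];hsv=cv2.cvtColor(I,cv2.COLOR_RGB2HSV);Z=P[...,2]
red=((hsv[...,0]<8)|(hsv[...,0]>172))&(hsv[...,1]>110)&(P[...,1]>-.1)&(P[...,1]<.12)&(P[...,0]>.4)&(P[...,0]<.6)
for z in np.arange(.1,.3,.01):
    q=P[red&(Z>=z)&(Z<z+.01)]
    if len(q)>3: print(round(z,2),len(q),np.round(q.mean(0),3))
w=camera("wrist")
print(np.round(w["cam_to_world"],3)[:3,3])
im=np.zeros((384,800,3),np.uint8);im[:,:512]=w["pixels"];im[:,512:]=cv2.resize(I[110:250,160:265],(288,384))
cv2.imwrite("pics/place.png",im[:,:,::-1])
E
```

```text
[0.48892354 0.02992726 0.14674091] 0.5160000046895191 61.03583386167884
0.21 18 [0.485 0.011 0.218]
0.22 50 [0.48  0.013 0.225]
0.23 64 [0.484 0.015 0.234]
[0.499 0.11  0.328]
```

View pics/place.png

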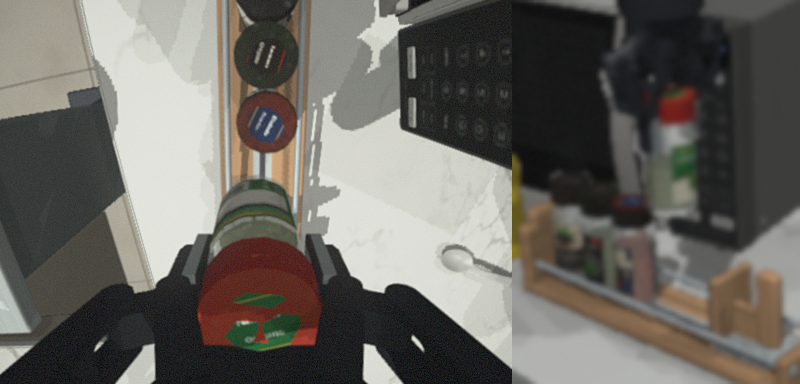

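The jar hangs upright in the fingers in both views. In the wrist view the blue cap is at (267,122), and the jar's foot near (255,190) lies on the rack axis. I'll check the gap to the row before lowering.

```bash
python3 - <<'E'
from h import *
print(get_obs()["eef_pos"])
c=camera("wrist");P=cloud(c);Z=P[...,2]
d=np.array([.146,.989]);n=np.array([.989,-.146])
s=P[...,:2]@d*1000-106.9; x=(P[...,:2]-[.4871,.0032])@n*1000
m=(Z>.105)&(Z<.13)&(s>0)&(s<150)&(abs(x)<40)
k,l,st,_=cv2.connectedComponentsWithStats(m.astype(np.uint8))
for i in range(1,k):
    if st[i,4]>80: q=l==i;print("cap",st[i].tolist(),"s",np.percentile(s[q],[1,99]).round(1),"x",np.percentile(x[q],[1,99]).round(1),np.median(Z[q]))
for z in(.13,.14,.15,.16,.17,.18):
    m=(abs(Z-z)<.005)&(s>-40)&(s<45)&(abs(x)<30)
    if m.sum()>10: print("held",z,m.sum(),"s",np.percentile(s[m],[50,98]).round(1),"x",np.percentile(x[m],[2,98]).round(1))
m=(abs(Z-.035)<.004)&(s>-20)&(s<150)&(abs(x)<50)
print("rods x",np.histogram(x[m],np.arange(-50,51,5)))
E
```

```text
[0.48924432 0.02971822 0.14674411]
cap [231, 0, 66, 85, 4285] s [ 72.3 119.3] x [-17.6  19.2] 0.11840400729189327
cap [233, 87, 63, 64, 3091] s [30.9 68.2] x [-17.   19.9] 0.118245461056359
held 0.13 73 s [15.3 17.2] x [-19.9  13.9]
held 0.14 214 s [15.7 17.9] x [-22.3  16. ]
held 0.15 340 s [15.7 17.9] x [-23.5  17.6]
held 0.16 400 s [15.9 18. ] x [-23.3  16.7]
held 0.17 485 s [15.8 18. ] x [-23.4  17.1]
held 0.18 566 s [16.1 17.9] x [-22.7  17.2]
rods x (array([   0,    0,    3,  958,  293,    0,    5,    0,    0,    0,    0,
          0,    0,    0,    0,  190, 1018,   28,    0,    0]), array([-50, -45, -40, -35, -30, -25, -20, -15, -10,  -5,   0,   5,  10,
        15,  20,  25,  30,  35,  40,  45,  50]))
```

Row jar 3 is at rack y=49.5 mm, so the row is packed. The held jar is centred at about -5 mm, with an 11 mm gap to the row, but about 3.5 mm too far to rack -x. I'll correct that while lowering; the foot is 115 mm above the board.

Emit:
carry_out([
  [[0.0035, -0.0005, -0.01, 0, 0, 0, 0], [0.0035, -0.0005, -0.025, 0, 0, 0, 0], [0.0035, -0.0005, -0.04, 0, 0, 0, 0], [0.0035, -0.0005, -0.055, 0, 0, 0, 0], [0.0035, -0.0005, -0.06, 0, 0, 0, 0]],
])

```text
time_s: 11.53
eef_pos: [0.4925, 0.0255, 0.0833]
eef_rot: [-0.001, 0.756, 0.654, -0.001]
wrist_force: [-0.6, -0.7, -0.7]
opening: 0.516
grasp_force: 61.1
```

Emit:
carry_out([
  [[0, 0, -0.01, 0, 0, 0, 0], [0, 0, -0.022, 0, 0, 0, 0], [0, 0, -0.034, 0, 0, 0, 0], [0, 0, -0.044, 0, 0, 0, 0], [0, 0, -0.049, 0, 0, 0, 0]],
])

```text
time_s: 11.95
eef_pos: [0.4932, 0.0263, 0.0357]
eef_rot: [-0.001, 0.756, 0.655, -0.0]
wrist_force: [-0.8, -0.2, -0.4]
opening: 0.512
grasp_force: 61.1
```

Emit:
carry_out([
  [[0, 0, 0, 0, 0, 0, 0], [0, 0, -0.001, 0, 0, 0, 0], [0, 0, -0.002, 0, 0, 0, 0], [0, 0, -0.003, 0, 0, 0, 0], [0, 0, -0.004, 0, 0, 0, 0]],
])

```text
time_s: 12.37
eef_pos: [0.4942, 0.0266, 0.0335]
eef_rot: [0.001, 0.756, 0.655, 0.0]
wrist_force: [-0.6, 0.1, -0.5]
opening: 0.512
grasp_force: 61.1
```

Emit:
carry_out([
  [[0, 0, -0.0005, 0, 0, 0, 0], [0, 0, -0.001, 0, 0, 0, 0], [0, 0, -0.0015, 0, 0, 0, 0], [0, 0, -0.002, 0, 0, 0, 0], [0, 0, -0.002, 0, 0, 0, 0]],
])

```text
time_s: 12.78
eef_pos: [0.4938, 0.0267, 0.0314]
eef_rot: [0.0, 0.756, 0.655, 0.0]
wrist_force: [-2.2, -0.5, 4.4]
opening: 0.516
grasp_force: 61.6
```

The jar has touched down: 4.4 N upward at the expected height. I'll release and rise.

Emit:
carry_out([
  [[0, 0, 0, 0, 0, 0, 0.55], [0, 0, 0, 0, 0, 0, 0.65], [0, 0, 0, 0, 0, 0, 0.8], [0, 0, 0, 0, 0, 0, 1], [0, 0, 0, 0, 0, 0, 1]],
])

```text
time_s: 13.2
eef_pos: [0.4936, 0.0267, 0.0309]
eef_rot: [-0.0, 0.756, 0.655, -0.0]
wrist_force: [0.4, 0.7, 0.0]
opening: 0.993
grasp_force: 0.0
```

Emit:
carry_out([
  [[0, 0, 0, 0, 0, 0, 1], [0, 0, 0, 0, 0, 0, 1], [0, 0, 0.015, 0, 0, 0, 1], [0, 0, 0.04, 0, 0, 0, 1], [0, 0, 0.07, 0, 0, 0, 1]],
])

```text
time_s: 13.62
eef_pos: [0.4918, 0.027, 0.1001]
eef_rot: [-0.002, 0.756, 0.655, -0.001]
wrist_force: [0.6, 0.2, 0.3]
opening: 1.004
grasp_force: 0.0
```

Emit:
carry_out([
  [[0, 0, 0.03, 0, 0, 0, 1], [-0.002, -0.015, 0.05, 0, 0, 0, 1], [-0.006, -0.04, 0.05, 0, 0, 0, 1], [-0.011, -0.07, 0.05, 0, 0, 0, 1], [-0.0185, -0.1037, 0.05, 0, 0, 0, 1]],
])

```text
time_s: 14.03
eef_pos: [0.4755, -0.0775, 0.1518]
eef_rot: [0.001, 0.755, 0.656, 0.001]
wrist_force: [0.5, -0.4, -0.1]
opening: 1.003
grasp_force: 0.0
```

```bash
python3 - <<'E'
from h import *
print(get_obs()["eef_pos"])
c=camera("wrist");P=cloud(c);Z=P[...,2];I=c["pixels"];save(c,"w9.png")
d=np.array([.146,.989]);n=np.array([.989,-.146])
s=P[...,:2]@d*1000-106.9; x=(P[...,:2]-[.4871,.0032])@n*1000
for nm,a,b,lo in(("caps",.105,.13,-30),("blade",.093,.104,-160),("plate",.078,.09,-160)):
    m=(Z>a)&(Z<b)&(s>lo)&(s<150)&(abs(x)<30)
    k,l,st,_=cv2.connectedComponentsWithStats(m.astype(np.uint8))
    for i in range(1,k):
        if st[i,4]>80: q=l==i;print(nm,st[i].tolist(),"s",np.percentile(s[q],[1,99]).round(1),"x",np.percentile(x[q],[1,99]).round(1),np.median(Z[q]).round(4),np.median(P[q],0).round(4))
E
```

```text
[ 0.47547647 -0.07750278  0.15178498]
caps [225, 0, 74, 73, 4367] s [-29.1  11.1] x [-19.   22.1] 0.1221 [0.4922 0.0269 0.1221]
blade [249, 175, 18, 29, 451] s [-125.8 -104.1] x [-6.8  6.3] 0.0961 [ 0.475  -0.0777  0.0961]
plate [226, 120, 65, 18, 1111] s [-77.  -64.1] x [-23.8  23.6] 0.0833 [ 0.4814 -0.0341  0.0833]
```

View pics/w9.png

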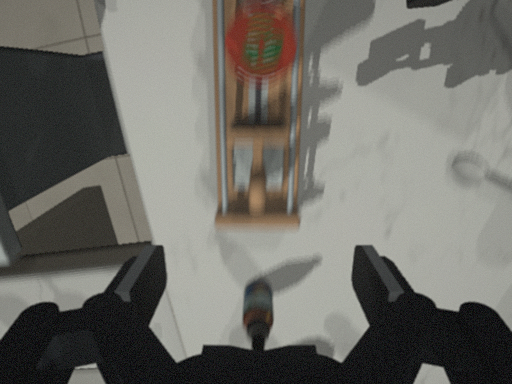

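The jar stands upright in the row at rack x≈+1.5 mm with its cap top at 122 mm, as it should be. In the wrist view the blade is at (258,190), directly below at (475,-78) mm. I'll grip it again.

Emit:
carry_out([
  [[0, 0, -0.02, 0, 0, 0, 1], [0, 0, -0.05, 0, 0, 0, 1], [0, 0, -0.08, 0, 0, 0, 1], [0, 0, -0.105, 0, 0, 0, 1], [0, 0, -0.119, 0, 0, 0, 1]],
])

```text
time_s: 14.5
eef_pos: [0.4731, -0.0762, 0.029]
eef_rot: [-0.002, 0.756, 0.655, -0.001]
wrist_force: [0.3, -0.2, -1.3]
opening: 1.003
grasp_force: 0.0
```

Emit:
carry_out([
  [[0, 0, 0, 0, 0, 0, 0.6], [0, 0, 0, 0, 0, 0, 0.4], [0, 0, 0, 0, 0, 0, 0.2], [0, 0, 0, 0, 0, 0, 0], [0, 0, 0, 0, 0, 0, 0]],
])

```text
time_s: 14.92
eef_pos: [0.4763, -0.0774, 0.0334]
eef_rot: [0.001, 0.756, 0.655, 0.001]
wrist_force: [-0.1, -0.7, 0.2]
opening: 0.3
grasp_force: 0.0
```

Emit:
carry_out([
  [[0, 0, 0, 0, 0, 0, 0], [0, 0, 0, 0, 0, 0, 0], [0, 0, 0, 0, 0, 0, 0], [0, 0, 0, 0, 0, 0, 0], [0, 0, 0, 0, 0, 0, 0]],
])

```text
time_s: 15.33
eef_pos: [0.4752, -0.0772, 0.0333]
eef_rot: [0.0, 0.756, 0.655, -0.0]
wrist_force: [-4.9, 1.1, 9.5]
opening: 0.155
grasp_force: 58.8
```

Emit:
carry_out([
  [[0.0004, 0.003, 0, 0, 0, 0, 0], [0.0009, 0.006, 0, 0, 0, 0, 0], [0.0013, 0.009, 0, 0, 0, 0, 0], [0.0018, 0.012, 0, 0, 0, 0, 0], [0.0021, 0.014, 0, 0, 0, 0, 0]],
])

```text
time_s: 15.75
eef_pos: [0.4773, -0.0634, 0.0333]
eef_rot: [0.0, 0.756, 0.655, -0.0]
wrist_force: [-5.9, -2.0, 9.5]
opening: 0.15
grasp_force: 58.8
```

Emit:
carry_out([
  [[0.0004, 0.003, 0, 0, 0, 0, 0], [0.0009, 0.006, 0, 0, 0, 0, 0], [0.0013, 0.009, 0, 0, 0, 0, 0], [0.0017, 0.0115, 0, 0, 0, 0, 0], [0.0019, 0.013, 0, 0, 0, 0, 0]],
])

```text
time_s: 16.17
eef_pos: [0.4792, -0.0503, 0.0333]
eef_rot: [0.0, 0.756, 0.655, -0.0]
wrist_force: [-5.9, -1.8, 9.4]
opening: 0.146
grasp_force: 58.8
```

Emit:
carry_out([
  [[0.0002, 0.001, 0, 0, 0, 0, 0], [0.0003, 0.002, 0, 0, 0, 0, 0], [0.0004, 0.003, 0, 0, 0, 0, 0], [0.0006, 0.004, 0, 0, 0, 0, 0], [0.0007, 0.005, 0, 0, 0, 0, 0]],
])

```text
time_s: 16.58
eef_pos: [0.4799, -0.0455, 0.0333]
eef_rot: [0.0, 0.756, 0.655, -0.0]
wrist_force: [-6.0, -2.4, 9.2]
opening: 0.152
grasp_force: 58.7
```

Emit:
carry_out([
  [[0.0002, 0.001, 0, 0, 0, 0, 0], [0.0003, 0.002, 0, 0, 0, 0, 0], [0.0004, 0.003, 0, 0, 0, 0, 0], [0.0006, 0.004, 0, 0, 0, 0, 0], [0.0007, 0.005, 0, 0, 0, 0, 0]],
])

```text
time_s: 17.0
eef_pos: [0.4806, -0.0407, 0.0333]
eef_rot: [0.001, 0.756, 0.655, -0.0]
wrist_force: [-5.8, -1.6, 9.1]
opening: 0.15
grasp_force: 58.7
```

Emit:
carry_out([
  [[0.0001, 0.0006, 0, 0, 0, 0, 0], [0.0002, 0.0012, 0, 0, 0, 0, 0], [0.0003, 0.0018, 0, 0, 0, 0, 0], [0.0004, 0.0024, 0, 0, 0, 0, 0], [0.0004, 0.003, 0, 0, 0, 0, 0]],
])

```text
time_s: 17.42
eef_pos: [0.4811, -0.0377, 0.0333]
eef_rot: [0.001, 0.756, 0.655, -0.0]
wrist_force: [-4.1, -2.3, 8.3]
opening: 0.151
grasp_force: 58.6
```

Emit:
carry_out([
  [[0.0001, 0.0004, 0, 0, 0, 0, 0], [0.0001, 0.0008, 0, 0, 0, 0, 0], [0.0002, 0.0012, 0, 0, 0, 0, 0], [0.0002, 0.0016, 0, 0, 0, 0, 0], [0.0003, 0.002, 0, 0, 0, 0, 0]],
])

```text
time_s: 17.83
eef_pos: [0.4814, -0.0357, 0.0333]
eef_rot: [0.001, 0.756, 0.655, -0.0]
wrist_force: [-5.1, -2.0, 8.9]
opening: 0.149
grasp_force: 58.7
```

Emit:
carry_out([
  [[0, 0.0003, 0, 0, 0, 0, 0], [0.0001, 0.0006, 0, 0, 0, 0, 0], [0.0001, 0.0009, 0, 0, 0, 0, 0], [0.0002, 0.0012, 0, 0, 0, 0, 0], [0.0002, 0.0015, 0, 0, 0, 0, 0]],
])

```text
time_s: 18.25
eef_pos: [0.4816, -0.0342, 0.0333]
eef_rot: [0.001, 0.756, 0.655, -0.0]
wrist_force: [-5.7, -2.1, 8.3]
opening: 0.153
grasp_force: 58.7
```

```bash
python3 - <<'E'
from h import *
o=get_obs();print(o["eef_pos"],o["wrist_force"])
d=np.array([.146,.989]);n=np.array([.989,-.146])
for cam in("wrist",):
    c=camera(cam);P=cloud(c);Z=P[...,2]
    s=P[...,:2]@d*1000-106.9; x=(P[...,:2]-[.4871,.0032])@n*1000
    for nm,a,b in(("caps",.112,.13),("plate",.078,.09)):
        m=(Z>a)&(Z<b)&(s>-60)&(s<160)&(abs(x)<30)
        k,l,st,_=cv2.connectedComponentsWithStats(m.astype(np.uint8))
        for i in range(1,k):
            if st[i,4]>80: q=l==i;print(nm,st[i].tolist(),"s",np.percentile(s[q],[1,99]).round(1),"x",np.percentile(x[q],[1,99]).round(1),np.median(Z[q]).round(4))
save(c,"w10.png")
E
```

```text
[ 0.48158839 -0.03423407  0.03331787] [-5.65954286 -2.09269103  8.26536268]
caps [232, 0, 68, 11, 438] s [28.7 31.3] x [-6.9 10.1] 0.1152
caps [186, 19, 159, 160, 19818] s [-17.3  23.3] x [-18.9  21.9] 0.1222
caps [195, 273, 41, 34, 1135] s [-58.7 -56. ] x [-20.1  -8.1] 0.1225
caps [283, 272, 40, 35, 1130] s [-58.5 -55.7] x [ 8.3 20.2] 0.1223
caps [164, 281, 18, 29, 274] s [-59.9 -56.3] x [-29.9 -26.3] 0.1244
caps [337, 281, 17, 29, 274] s [-59.9 -56.7] x [26.4 30. ] 0.1246
plate [217, 0, 39, 23, 190] s [29.6 38.2] x [-15.7  -1.9] 0.0876
plate [277, 0, 34, 23, 151] s [29.8 37.4] x [ 6.4 18.2] 0.0872
plate [200, 155, 119, 29, 1352] s [-33.1 -22.6] x [-24.3  24.2] 0.0836
plate [228, 233, 17, 15, 187] s [-59.3 -58. ] x [-13.1  -6.5] 0.0841
plate [273, 233, 17, 15, 196] s [-59.4 -57.9] x [ 6.5 13. ] 0.0842
```

The jar's centre is at 3 mm and snug would be about 6, so roughly 3 mm remain. I'll keep on gently.

Emit:
carry_out([
  [[0, 0.0003, 0, 0, 0, 0, 0], [0.0001, 0.0006, 0, 0, 0, 0, 0], [0.0001, 0.0009, 0, 0, 0, 0, 0], [0.0002, 0.0012, 0, 0, 0, 0, 0], [0.0002, 0.0012, 0, 0, 0, 0, 0]],
])

```text
time_s: 18.72
eef_pos: [0.4818, -0.0329, 0.0333]
eef_rot: [0.001, 0.756, 0.655, -0.0]
wrist_force: [-5.1, -2.6, 8.9]
opening: 0.153
grasp_force: 58.7
```

Emit:
carry_out([
  [[0, 0.0002, 0, 0, 0, 0, 0], [0.0001, 0.0004, 0, 0, 0, 0, 0], [0.0001, 0.0006, 0, 0, 0, 0, 0], [0.0001, 0.0008, 0, 0, 0, 0, 0], [0.0001, 0.0008, 0, 0, 0, 0, 0]],
])

```text
time_s: 19.13
eef_pos: [0.4819, -0.0322, 0.0333]
eef_rot: [0.001, 0.756, 0.655, -0.0]
wrist_force: [-5.2, -2.4, 8.2]
opening: 0.155
grasp_force: 58.7
```

Emit:
carry_out([
  [[0, 0.0002, 0, 0, 0, 0, 0], [0.0001, 0.0004, 0, 0, 0, 0, 0], [0.0001, 0.0006, 0, 0, 0, 0, 0], [0.0001, 0.0006, 0, 0, 0, 0, 0], [0.0001, 0.0006, 0, 0, 0, 0, 0]],
])

```text
time_s: 19.55
eef_pos: [0.482, -0.0316, 0.0333]
eef_rot: [0.001, 0.756, 0.655, -0.0]
wrist_force: [-5.4, -1.7, 9.0]
opening: 0.15
grasp_force: 58.7
```

Emit:
carry_out([
  [[0, 0.0002, 0, 0, 0, 0, 0], [0.0001, 0.0004, 0, 0, 0, 0, 0], [0.0001, 0.0006, 0, 0, 0, 0, 0], [0.0001, 0.0006, 0, 0, 0, 0, 0], [0.0001, 0.0006, 0, 0, 0, 0, 0]],
])

```text
time_s: 19.97
eef_pos: [0.4821, -0.0311, 0.0333]
eef_rot: [0.001, 0.756, 0.655, -0.0]
wrist_force: [-6.1, -1.1, 8.3]
opening: 0.155
grasp_force: 58.7
```

Emit:
carry_out([
  [[0, 0.0002, 0, 0, 0, 0, 0], [0.0001, 0.0004, 0, 0, 0, 0, 0], [0.0001, 0.0006, 0, 0, 0, 0, 0], [0.0001, 0.0006, 0, 0, 0, 0, 0], [0.0001, 0.0006, 0, 0, 0, 0, 0]],
])

```text
time_s: 20.38
eef_pos: [0.4821, -0.0305, 0.0333]
eef_rot: [0.001, 0.756, 0.655, -0.0]
wrist_force: [-5.3, -1.9, 7.9]
opening: 0.152
grasp_force: 58.7
```

```bash
cat > chk.py <<'E'
from h import *
o=get_obs();print(o["eef_pos"],o["wrist_force"],o["torque"])
d=np.array([.146,.989]);n=np.array([.989,-.146])
c=camera("wrist");P=cloud(c);Z=P[...,2]
s=P[...,:2]@d*1000-106.9; x=(P[...,:2]-[.4871,.0032])@n*1000
for nm,a,b in(("caps",.112,.13),("plate",.078,.09)):
    m=(Z>a)&(Z<b)&(s>-50)&(s<160)&(abs(x)<30)
    k,l,st,_=cv2.connectedComponentsWithStats(m.astype(np.uint8))
    for i in range(1,k):
        if st[i,4]>400: q=l==i;print(nm,st[i].tolist(),"s",np.percentile(s[q],[1,99]).round(1),"x",np.percentile(x[q],[1,99]).round(1),np.median(Z[q]).round(4))
E
python3 chk.py
```

```text
[ 0.48212693 -0.03050161  0.03329261] [-5.26203819 -1.94199821  7.93772744] [-0.4026476   0.80205665 -0.18175073]
caps [186, 0, 160, 180, 21180] s [-13.6  33.6] x [-18.7  21.9] 0.1221
plate [200, 155, 119, 29, 1336] s [-29.4 -18.8] x [-24.3  24.2] 0.0836
```

The jar has now closed on the row: its front glass is at about 29.5 mm and row jar 3's edge is at about 29. That puts the pad near -16 mm, well inside -23, and the force never rose above drag. I'll release, rise and check.

Emit:
carry_out([
  [[0, 0, 0, 0, 0, 0, 0.3], [0, 0, 0, 0, 0, 0, 0.6], [0, 0, 0, 0, 0, 0, 1], [0, 0, 0, 0, 0, 0, 1], [0, 0, 0, 0, 0, 0, 1]],
])

```text
time_s: 20.85
eef_pos: [0.4821, -0.0296, 0.032]
eef_rot: [0.0, 0.756, 0.655, 0.0]
wrist_force: [0.6, 1.1, 0.1]
opening: 0.846
grasp_force: 0.0
```

Emit:
carry_out([
  [[0, 0, 0, 0, 0, 0, 1], [0, 0, 0, 0, 0, 0, 1], [0, 0, 0.02, 0, 0, 0, 1], [0, 0, 0.05, 0, 0, 0, 1], [0, 0, 0.085, 0, 0, 0, 1]],
])

```text
time_s: 21.27
eef_pos: [0.4802, -0.0292, 0.1162]
eef_rot: [-0.002, 0.756, 0.655, -0.001]
wrist_force: [0.9, -0.8, -0.5]
opening: 0.999
grasp_force: 0.0
```

Emit:
carry_out([
  [[0, 0, 0.03, 0, 0, 0, 1], [0, 0, 0.06, 0, 0, 0, 1], [0, 0, 0.08, 0, 0, 0, 1], [0, 0, 0.08, 0, 0, 0, 1], [0, 0, 0.08, 0, 0, 0, 1]],
])

```text
time_s: 21.68
eef_pos: [0.4829, -0.03, 0.1982]
eef_rot: [0.001, 0.756, 0.655, 0.001]
wrist_force: [0.4, 0.5, -0.5]
opening: 1.007
grasp_force: 0.0
```

```bash
python3 chk.py; python3 - <<'E'
from h import *
c=camera("wrist");s=camera("scene")
o=np.zeros((384,800,3),np.uint8);o[:,:512]=c["pixels"];o[:,512:]=cv2.resize(s["pixels"][150:280,155:255],(288,384))
cv2.imwrite("pics/end.png",o[:,:,::-1])
E
```

```text
[ 0.48292016 -0.02997482  0.19821356] [ 0.38561906  0.48880177 -0.50647483] [-0.00858828 -0.03656448 -0.03829394]
caps [231, 0, 59, 119, 5093] s [-13.4  68.6] x [-17.9  21.6] 0.1209
plate [230, 115, 56, 15, 701] s [-29.2 -16.9] x [-23.8  24. ] 0.0835
```

View pics/end.png

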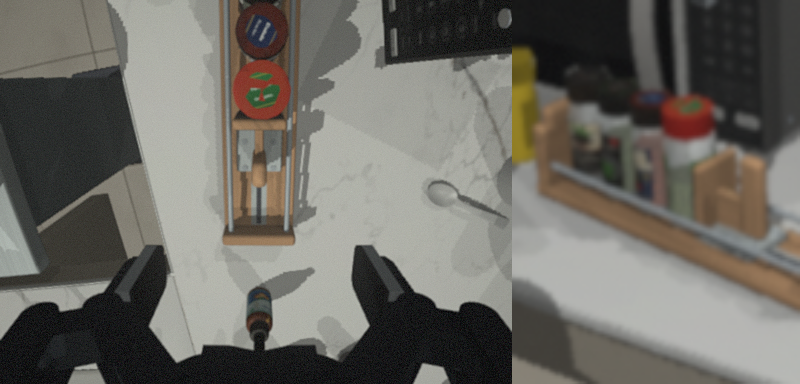

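The wrist view shows the red cap at (262,90) snug between the blue cap at (260,28) and the plate at (258,122). All four jars are upright and the gripper is clear, so I'm handing in.

```bash
python3 -c "
from bench import hand_in
print(hand_in())"
```

```text
the job is handed in; nothing more can be done
None
```

I handed the job in, but hand_in gave no verdict: by camera the jar stands upright with the other three, the stop is closed to about rack y = -16 mm (limit -23 mm), pushing force at the wrist stayed near the stop's 2 N drag, and the bystanders were not touched.

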